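# Pin a well-plate sled to its indexing base

### The arm

A 7-joint arm with a two-finger parallel gripper is mounted at the origin on a cart in front of the work surface, level with it; the furniture and walls round the work are solid. World frame = base frame: x ahead of the robot, y to its left, z up, the work surface at z = 0. Lengths are in m, angles in rad, forces in N, time in s.
With the tool pointing down it reaches from about 0.425 to 0.925 m from the base axis. Payload 6.8 kg.
Tool frame: the origin (TCP) lies at the centre of the arm's flange, where the gripper is bolted on; the fingertips stand 173 mm ahead of it and the grasp point (between the pads) lies 155 mm ahead of it; z points along the fingers, y is the direction in which the jaws open and shut (so a half turn about z gives the same grasp; the last joint's range is limited). The gripper opens to 85 mm and grips with 20 to 120 N. Pads are 22 mm wide; open, the fingers measure 114 mm over their backs; the gripper's body (76 mm by 85 mm) begins 54 mm behind the grasp point. The pads swing forward as they close: fully open they stand 13 mm farther back than shut.
Start: joints at [-1.233, 0.477, 0.022, 1.555, -0.011, 1.109, -0.083], TCP at [0.291, 0.609, 0.405] pointing down, gripper open.
Joint ranges: [-2.96, 2.96], [-0.34, 2.1], [-1.41, 1.46], [0.24, 2.44], [-1.37, 4.51], [0.17, 1.92], [-2.96, 2.96]. Speed limits (rad/s): [2.39, 2.39, 3.14, 3.14, 3.14, 3.14, 3.14].

### API

Orientations are given as a rotation vector (axis times angle).
In Python, from bench import readout, grab_frame, camera_model, r gives the robot as it stands.
- The arm moves only by the tool apply_moves, never from a script. Its argument "deltas" is a list of rows, each an object with "xyz": the shift along the world's x, y, z in m, a list of three; "turn": the turn about the world's z in rad. In form: [{"xyz": [dx, dy, dz], "turn": turn}, ...]. A call has 1 to 12 rows; each row shifts and turns the commanded pose from where the row before left it; what a row does not reach is not made up. A row lasts 1/12 s, in which the tool goes at most 41.7 mm and 7.16 degrees, less where a joint would pass 70% of its speed; a pose out of reach is approached as far as the arm can. A call with a gripper value outside its range is refused whole. "claw" is the gripper's target within -1 to 1 (shut at 1, half-way at 0, fully open at -1), set as the call begins (left out, the last holds). The fingers move at their own pace and stop on an object; "squeeze" is the grip in N (left out, the last holds). Time passes only in rows, so rows that do not move let the fingers close. It gives the time, the measured TCP pose, the force and the opening at its end, in the units of the state.
- readout.get_obs(): the state, without advancing time (a new reading comes with each control period).
- grab_frame(name): name is "scene" or "top"; returns the picture (384x512x3 uint8, red, green, blue); there is no depth.
- camera_model(name): a dict with "intrinsics" (3x3 intrinsics, pixels), "R" (3x3) and "t" (3): a world point X has camera coordinates R X + t. Camera axes: x right, y down, z forward; pixel columns grow to the right and rows downward; lengths in m; the calibration is good to about 2 mm. A picture is of the moment at which its call begins. camera_model takes no time and is no camera call.
- r.hand_in(): hands the job in, once; it reports no verdict.
The state is a dict: "clock": time; "joints": joint angles; "qvel": joint speeds; "tau": joint torques, N m; "tcp_pos": TCP position; "orientation": TCP orientation; "contact_force": force on the tool from outside, world axes, zero at the start; "moment": the same for the moment, N m; "grip_width": finger opening in m.
Only numpy, scipy, OpenCV 4.12 (cv2) and the standard library are available. Lean on these libraries where they do the work, as an engineer would, in place of code of your own. Each camera call takes 0.05 s, during which the arm holds its last target.

### The job

Fix the plate sled to its indexing base with the stack pin: take the pin from its stand, put it through the hole in the sled, and with the pin slide the sled along the base, feeling for the hidden hole underneath, until the pin drops in and can be pushed fully home with its collar flush on the sled. Feel gently and never press hard on the pin or force it, leave the sled lying flat between its rails, let go of the pin, and do not disturb the things standing around.

Things in the scene. Friction and masses are not known exactly. Their poses are not given: they have to be found in the camera images.
- pin: Stack pin, upright in its stand at the start, 96 mm tall, 90 g. Origin at the centre of its lower tip, z up along the pin. Steel shank 10 mm in diameter, tapering over the lowest 5 mm to 7 mm at the tip. Collar 26 mm in diameter from z = 40 to 44 mm, whose underside seats on the sled; neck of 14 mm diameter up to z = 56 mm; grey block handle above.
- pin_handle (a point): Point to grip, on the pin's axis 80 mm above its tip, in the grey block handle: 18 mm (x) by 34 mm (y), from 56 to 96 mm above the tip. Grip it across x, the 18 mm thickness, from above. Axes as the pin's. Pressing the pin on the bar, base or sled with over 45 N counts as forcing: meet them slowly, at 10 to 15 mm/s.
- pin_stand: Fixed white stand, a 50 x 50 mm block 48 mm high on a 62 mm square foot, with a 12 mm hole in which the pin stands, collar on the block's top, tip 8 mm above the bench. Origin at the centre of its underside. The pin must be raised about 45 mm to come out.
- base: Fixed indexing base lying on the bench, 228 mm (x) by 160 mm (y), top face 46 mm above its underside. Origin at the centre of its underside. Rails 8 mm high along both long sides (inner faces at y = +-69 mm) and end stops (faces at x = +-104 mm) let the sled slide only along x. In the top face, under the sled, a slit 14 mm wide runs from x = +6 to +78 mm at y = 0.
- base_top (a point): Centre of the base's top face; axes as the base's. 4 mm below this face, under the slit, lies a clamped steel slot bar that does not give, flat but for one round hole (12.5 mm diameter, 30 mm deep, y = 0). Its x is not reported and cannot be seen: between +26 and +48 mm on the base, 12 to 40 mm towards -x (towards the well plate) from the sled hole's start.
- sled: Loose grey slab on the base between the rails (1 mm play each side), 148 mm (x) by 136 mm (y) by 12 mm thick, about 0.35 kg, with a white well plate fixed on it (13 mm high, x = -71 to +14 mm) between lips 4 mm high. Origin at the centre of the slab's underside; x along the base's x.
- sled_hole (a point): Mouth of the sled's one through hole (11.5 mm diameter), on the slab's top face at sled x = +42 mm, y = 0; axes as the sled's. Off the bar's hole, the pin put through here stands on the slot bar with its collar 24 mm above the slab, and moving the pin sideways drags the sled. Home, the collar lies on the slab, the tip 28 mm below the slab's underside.
- petri: Closed petri dish, 66 mm across, 16 mm high, a bystander. Origin at the centre of its underside.
- tape: Roll of tape lying flat, 66 mm across, 19 mm high, a bystander. Origin at the centre of its underside.
Not all that is in view belongs to the job. What is shaped like the pin but yellow is not meant.

How it is judged:
By the outcome, as a careful person would: the job done as asked, in the order asked, and still so for the second after the job is handed in, with the robot touching nothing.
It also fails if it takes over 67 s, if anything falls off the work surface, if the arm or the gripper's body presses on something with over 40 N, if the wrist force passes 120 N, or if a joint passes its speed limit or range.

## Working session

There is one attempt and no reset: what is moved stays moved. The work goes in short steps, Python scripts to look and compute and a tool call to move; the robot and the scene stay as the last step left them, time stands still between calls to the robot, and variables do not carry over. Pictures are saved under pics/ and viewed, and the job is handed in when it is done.

Besides the shell and the picture viewer there is one more tool, called after "Call:" as name(argument=value, ...), one argument or row to a line, values as JSON. apply_moves: Moves the arm, as the interface text tells. Its arguments: {"type":"object","properties":{"deltas":{"type":"array"},"claw":{"type":"number"},"squeeze":{"type":"number"}},"required":["deltas"]}

```bash
mkdir -p pics; ls; cat > h.py <<'E'
import numpy as np, cv2
from bench import readout, grab_frame, camera_model, r
def ray(name,u,v,z):
    c=camera_model(name);K=np.array(c['intrinsics']);R=np.array(c['R']);t=np.array(c['t'])
    o=-R.T@t; d=R.T@np.linalg.inv(K)@np.array([u,v,1.]); return o+d*(z-o[2])/d[2]
def proj(name,X):
    c=camera_model(name);p=np.array(c['intrinsics'])@(np.array(c['R'])@np.array(X)+np.array(c['t'])); return p[:2]/p[2]
def save(name,fn,crop=None,s=1):
    im=grab_frame(name); cv2.imwrite('pics/raw_'+fn,im[...,::-1])
    if crop: im=im[crop[1]:crop[3],crop[0]:crop[2]]
    cv2.imwrite('pics/'+fn,cv2.resize(im[...,::-1],None,fx=s,fy=s,interpolation=cv2.INTER_CUBIC)); return im
E
python3 - <<'E'
from h import *
for n in ('scene','top'):
    save(n,n+'0.png',s=1.5); c=camera_model(n);R=np.array(c['R']); print(n,-R.T@np.array(c['t']),R[2],np.array(c['intrinsics'])[0,0])
print(readout.get_obs())
E
```

```text
pics
scene [-0.30421904 -0.47669787  0.61150017] [ 0.77184115  0.37429973 -0.51396591] 418.9807320829607
top [ 0.2563917  -0.08199399  1.60434715] [ 0.15489567  0.00887321 -0.98789098] 496.34999297023114
{'clock': 0.1, 'joints': array([-1.23309973,  0.47772888,  0.02233286,  1.55635301, -0.01153477,
        1.10933083, -0.08310715]), 'qvel': array([-1.16667348e-03, -1.16714199e-03,  1.37331445e-03, -1.95194360e-03,
        1.80544722e-04, -1.23237904e-03,  1.74592311e-05]), 'tau': array([ 4.88080317e-03, -5.97755599e+01,  1.61406700e+00, -2.81957334e+01,
        1.28751725e-02,  4.94270440e-03,  1.19196164e-05]), 'tcp_pos': array([0.29091721, 0.60880958, 0.40381465]), 'orientation': array([-6.94398403e-01, -3.06359293e+00,  2.62004668e-03]), 'contact_force': array([-0.0158542 , -0.21752635,  0.24193169]), 'moment': array([0.01955722, 0.03465191, 0.03237669]), 'grip_width': 0.08563566557559717}
```

View pics/scene0.png

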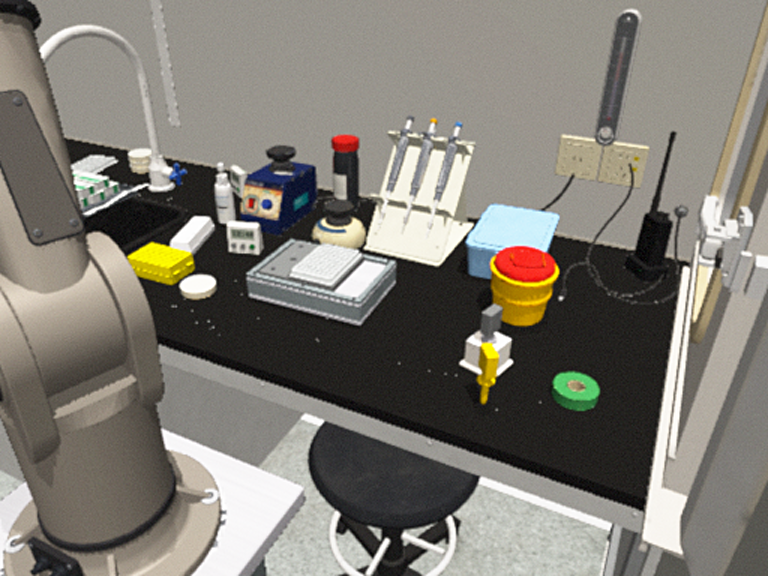

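View pics/top0.png

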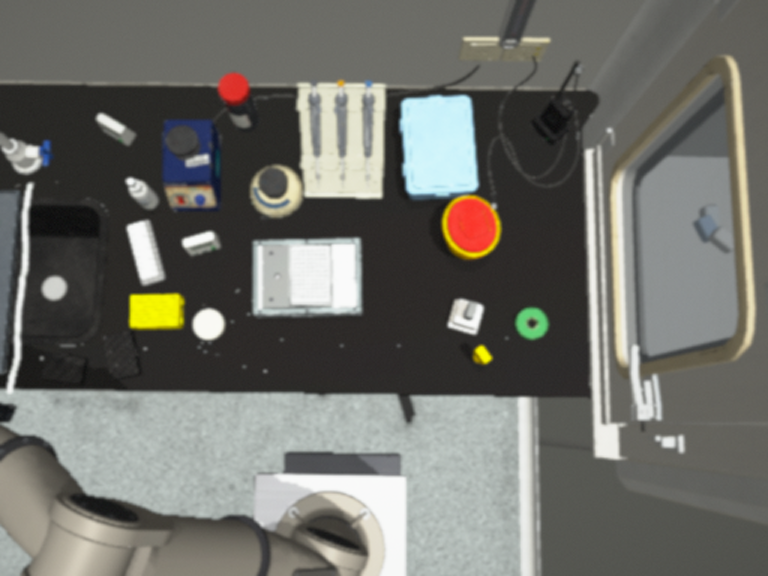

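The scene picture shows the base with sled near (320,278) and the pin's white stand near (488,350), with the yellow decoy in front of it. In the top picture the base is near (307,276), the sled hole near (277,276), the stand near (466,315), and the petri dish (208,323) and tape (532,323) stand around. I'll zoom in.

```bash
python3 - <<'E'
import cv2
a=cv2.imread('pics/raw_top0.png'); b=cv2.imread('pics/raw_scene0.png')
cv2.imwrite('pics/t1.png',cv2.resize(a[150:220,160:250],None,fx=8,fy=8,interpolation=cv2.INTER_CUBIC))
cv2.imwrite('pics/t2.png',cv2.resize(a[190:250,280:380],None,fx=8,fy=8,interpolation=cv2.INTER_CUBIC))
cv2.imwrite('pics/s2.png',cv2.resize(b[190:280,290:410],None,fx=6,fy=6,interpolation=cv2.INTER_CUBIC))
cv2.imwrite('pics/s1.png',cv2.resize(b[150:220,155:275],None,fx=6,fy=6,interpolation=cv2.INTER_CUBIC))
E
```

```text
(no output)
```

View pics/t1.png

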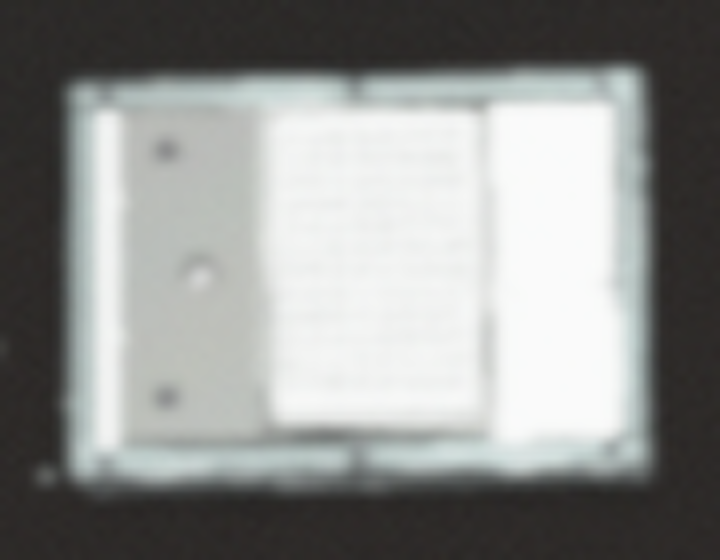

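View pics/t2.png

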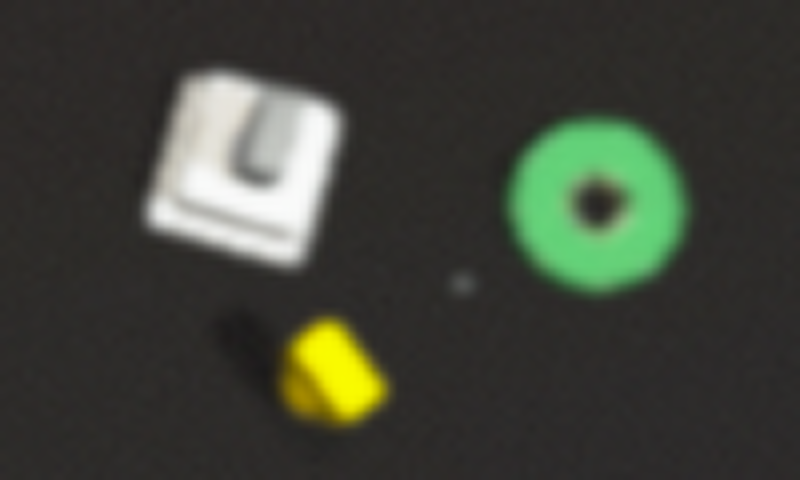

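View pics/s2.png

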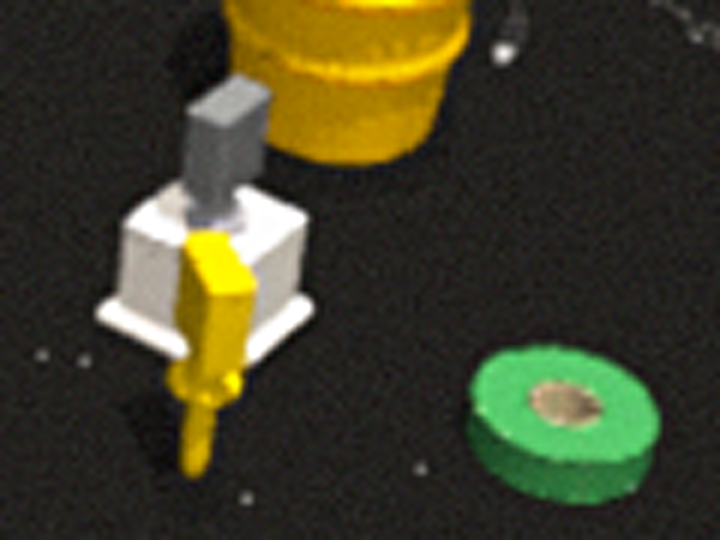

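View pics/s1.png

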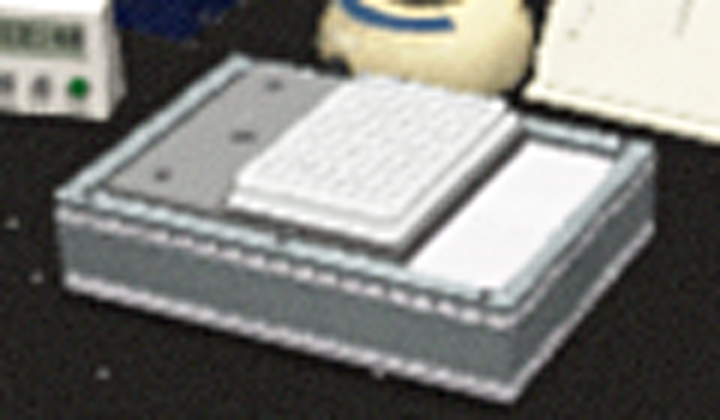

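```bash
python3 - <<'E'
import cv2
a=cv2.imread('pics/raw_top0.png'); b=cv2.imread('pics/raw_scene0.png')
x=cv2.resize(a[195:227,295:327],None,fx=16,fy=16,interpolation=cv2.INTER_CUBIC)
y=cv2.resize(b[195:235,310:345],None,fx=14,fy=14,interpolation=cv2.INTER_CUBIC)
x=cv2.copyMakeBorder(x,0,560-512,0,0,0)if 1 else x
cv2.imwrite('pics/z1.png',cv2.convertScaleAbs(x,alpha=.9)); cv2.imwrite('pics/z2.png',cv2.convertScaleAbs(y,alpha=1.3))
E
```

```text
(no output)
```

View pics/z1.png

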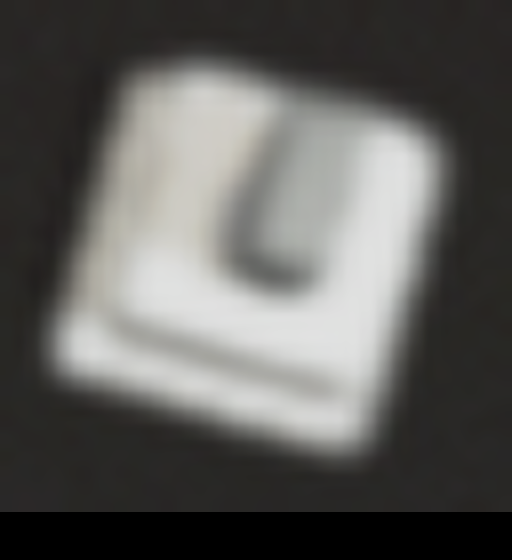

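View pics/z2.png

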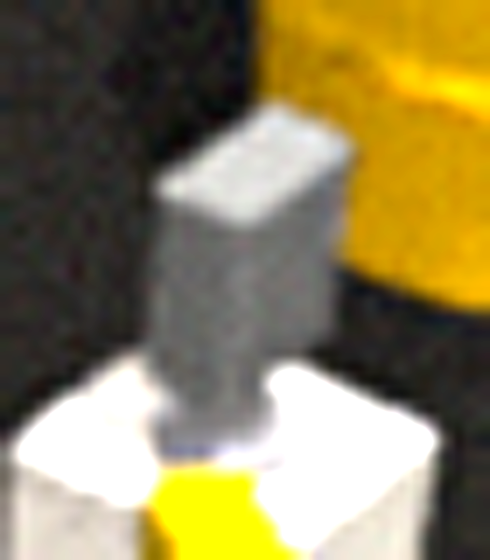

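```bash
python3 - <<'E'
from h import *
def grp(n,pts,off,s,z):
    P=np.array([ray(n,(u+.5)/s-.5+off[0],(v+.5)/s-.5+off[1],z) for u,v in pts])[:,:2]; return P
P=grp('scene',[(155,187),(275,103),(355,147),(240,220)],(310,195),14,.104)
print('handle scene',P.round(4),P.mean(0)); 
d=(P[1]-P[0]+P[2]-P[3])/2;e=(P[0]-P[3]+P[1]-P[2])/2;print(np.linalg.norm(d),np.degrees(np.arctan2(d[1],d[0])),np.linalg.norm(e),np.degrees(np.arctan2(e[1],e[0])))
P=grp('top',[(290,98),(365,110),(320,270),(245,250)],(295,195),16,.104)
print('handle top',P.round(4),P.mean(0))
d=(P[1]-P[2]+P[0]-P[3])/2;print(np.linalg.norm(d),np.degrees(np.arctan2(d[1],d[0])))
print('collar scene',grp('scene',[(215,435)],(310,195),14,.05))
# foot near edge
P=grp('top',[(45,370),(360,460)],(295,195),16,.005);d=P[0]-P[1];print('foot',P,np.linalg.norm(d),np.degrees(np.arctan2(d[1],d[0]))-90)
print('hole top',grp('top',[(200,273)],(160,150),8,.058),'scene',grp('scene',[(243,135)],(155,150),6,.058))
P=grp('top',[(68,82),(645,68),(650,475),(72,482)],(160,150),8,.054);print('base top',P.round(4),P.mean(0))
for a,b in((1,0),(2,3),(2,1),(3,0)):
    d=P[b]-P[a];print(np.linalg.norm(d).round(4),np.degrees(np.arctan2(d[1],d[0])).round(2))
P=grp('scene',[(55,198),(240,55),(655,145),(518,310)],(155,150),6,.054);print('base scene',P.round(4),P.mean(0))
for a,b in((2,1),(3,0),(0,1),(3,2)):
    d=P[b]-P[a];print(np.linalg.norm(d).round(4),np.degrees(np.arctan2(d[1],d[0])).round(2))
a=cv2.imread('pics/raw_top0.png')
m=cv2.inRange(a,(0,120,150),(90,255,255))
n,l,s,c=cv2.connectedComponentsWithStats(m)
for i in range(1,n):
    if s[i,4]>20: print('yellow',s[i],c[i],ray('top',*c[i],.09))
E
```

```text
handle scene [[ 0.4763 -0.2741]
 [ 0.5097 -0.2837]
 [ 0.5025 -0.2993]
 [ 0.4731 -0.2892]] [ 0.49039169 -0.28658705]
0.032939175122204276 -17.469219173794258 0.01616770770439102 71.3919227292175
handle top [[ 0.5067 -0.2819]
 [ 0.5046 -0.2962]
 [ 0.4735 -0.2874]
 [ 0.4772 -0.2731]] [ 0.49050043 -0.28464707]
0.03152193906592533 -16.174357507171297
collar scene [[ 0.49068669 -0.28517933]]
foot [[ 0.46655851 -0.24507223]
 [ 0.4491277  -0.30876828]] 0.06603801722743284 -15.304636923639748
hole top [[0.56311861 0.11819588]] scene [[0.56517421 0.11766423]]
base top [[ 0.6412  0.1744]
 [ 0.6502 -0.0571]
 [ 0.4852 -0.0618]
 [ 0.4791  0.1665]] [0.56395051 0.05549413]
0.2316 92.23
0.2283 91.54
0.165 1.63
0.1623 2.79
base scene [[ 0.4816  0.1644]
 [ 0.6431  0.1696]
 [ 0.6512 -0.0553]
 [ 0.4915 -0.0652]] [0.56686519 0.05334411]
0.2251 92.06
0.2298 92.47
0.1616 1.86
0.16 3.54
yellow [295 130  39  42 360] [312.83888889 152.24166667] [ 0.66300692 -0.28527     0.09      ]
yellow [ 86 196  36  23 781] [103.43021767 206.95518566] [0.47991472 0.36258984 0.09      ]
yellow [317 230  11  12  90] [321.45555556 235.97777778] [ 0.40004771 -0.30992225  0.09      ]
```

Handle: centre ≈ (0.4905, −0.2855), long axis ≈ −16.8°. Sled hole ≈ (0.564, 0.118), and base x points at about 92° in the world. The tool's jaw axis is now at 64.4°. It needs 73.2°, a turn of +0.154.

Call:
apply_moves(
  deltas=[
    {"xyz":[0.012,-0.03,0],"turn":0.014},
    {"xyz":[0.012,-0.03,0],"turn":0.014},
    {"xyz":[0.012,-0.03,0],"turn":0.014},
    {"xyz":[0.012,-0.03,0],"turn":0.014},
    {"xyz":[0.012,-0.03,0],"turn":0.014},
    {"xyz":[0.012,-0.03,0],"turn":0.014},
    {"xyz":[0.012,-0.03,0],"turn":0.014},
    {"xyz":[0.012,-0.03,0],"turn":0.014},
    {"xyz":[0.012,-0.03,0],"turn":0.014},
    {"xyz":[0.012,-0.03,0],"turn":0.014},
    {"xyz":[0.012,-0.03,0],"turn":0.014},
    {"xyz":[0.012,-0.03,0],"turn":0},
  ],
  claw=-1,
  squeeze=50,
)

```text
clock: 1.1
tcp_pos: [0.4352, 0.2474, 0.4045]
orientation: [-0.455, -3.108, 0.0]
contact_force: [0.4, 0.2, 0.0]
grip_width: 0.0854
```

Call:
apply_moves(
  deltas=[
    {"xyz":[0.0035,-0.0335,0],"turn":0},
    {"xyz":[0.0035,-0.0335,0],"turn":0},
    {"xyz":[0.0035,-0.0335,0],"turn":0},
    {"xyz":[0.0035,-0.0335,0],"turn":0},
    {"xyz":[0.0035,-0.0335,0],"turn":0},
    {"xyz":[0.0035,-0.0335,0],"turn":0},
    {"xyz":[0.0035,-0.0335,0],"turn":0},
    {"xyz":[0.0035,-0.0335,0],"turn":0},
    {"xyz":[0.0035,-0.0335,0],"turn":0},
    {"xyz":[0.0035,-0.0335,0],"turn":0},
    {"xyz":[0.0035,-0.0335,0],"turn":0},
    {"xyz":[0.0035,-0.0335,0],"turn":0},
  ],
)

```text
clock: 2.1
tcp_pos: [0.4767, -0.1545, 0.4046]
orientation: [-0.456, -3.108, -0.0]
contact_force: [1.1, 1.0, -0.2]
grip_width: 0.0854
```

Call:
apply_moves(
  deltas=[
    {"xyz":[0.0034,-0.0325,0],"turn":0},
    {"xyz":[0.0034,-0.0325,0],"turn":0},
    {"xyz":[0.0034,-0.0325,0],"turn":0},
    {"xyz":[0.0034,-0.0325,0],"turn":0},
    {"xyz":[0,0,-0.02],"turn":0},
    {"xyz":[0,0,-0.025],"turn":0},
    {"xyz":[0,0,-0.025],"turn":0},
    {"xyz":[0,0,0],"turn":0},
    {"xyz":[0,0,0],"turn":0},
  ],
)

```text
clock: 2.85
tcp_pos: [0.4902, -0.2827, 0.3338]
orientation: [-0.457, -3.105, -0.001]
contact_force: [-0.1, -0.0, -0.1]
grip_width: 0.0855
```

```bash
python3 - <<'E'
from h import *
save('scene','sc1.png',(260,120,440,280),4)
o=readout.get_obs();print(o['tcp_pos'],o['orientation'],o['contact_force'],o['joints'])
E
```

```text
[ 0.49077701 -0.28303886  0.33518757] [-4.56639836e-01 -3.10777848e+00  2.31193052e-04] [0.50216306 0.14124051 0.52761491] [ 0.0431792   0.40612621  0.47281356  1.91138513 -0.2354687   0.8787286
  1.91346419]
```

View pics/sc1.png

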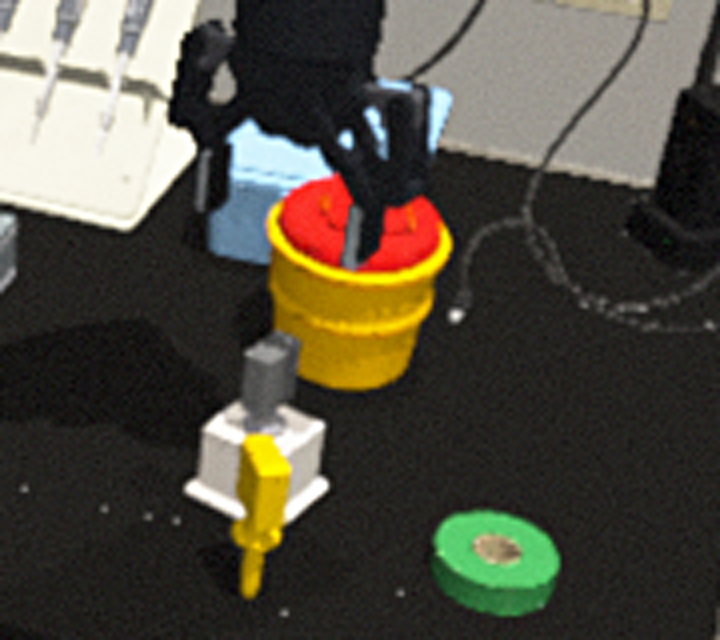

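The picture shows the open fingers directly above the grey handle near (270,370), with the yellow decoy clear of them. Next I descend and grip.

Call:
apply_moves(
  deltas=[
    {"xyz":[0,-0.0025,-0.018],"turn":0},
    {"xyz":[0,0,-0.02],"turn":0},
    {"xyz":[0,0,-0.02],"turn":0},
    {"xyz":[0,0,-0.016],"turn":0},
    {"xyz":[0,0,-0.012],"turn":0},
    {"xyz":[0,0,-0.006],"turn":0},
    {"xyz":[0,0,0],"turn":0},
    {"xyz":[0,0,0],"turn":0},
  ],
)

```text
clock: 3.57
tcp_pos: [0.4911, -0.2857, 0.2436]
orientation: [0.457, 3.107, -0.0]
contact_force: [0.0, -0.5, -1.1]
grip_width: 0.0852
```

Call:
apply_moves(
  deltas=[
    {"xyz":[0,0,0],"turn":0},
    {"xyz":[0,0,0],"turn":0},
    {"xyz":[0,0,0],"turn":0},
    {"xyz":[0,0,0],"turn":0},
    {"xyz":[0,0,0],"turn":0},
    {"xyz":[0,0,0],"turn":0},
    {"xyz":[0,0,0],"turn":0},
    {"xyz":[0,0,0],"turn":0},
  ],
  claw=0.35,
  squeeze=40,
)

```text
clock: 4.23
tcp_pos: [0.4906, -0.2855, 0.2427]
orientation: [-0.457, -3.108, -0.0]
contact_force: [-0.2, 0.6, -0.3]
grip_width: 0.0276
```

Call:
apply_moves(
  deltas=[
    {"xyz":[0,0,0],"turn":0},
    {"xyz":[0,0,0],"turn":0},
    {"xyz":[0,0,0],"turn":0},
    {"xyz":[0,0,0],"turn":0},
    {"xyz":[0,0,0],"turn":0},
    {"xyz":[0,0,0],"turn":0},
  ],
  claw=1,
  squeeze=60,
)

```text
clock: 4.73
tcp_pos: [0.4907, -0.2855, 0.2428]
orientation: [0.457, 3.108, -0.0]
contact_force: [-0.1, 0.2, 1.9]
grip_width: 0.0172
```

```bash
python3 - <<'E'
from h import *
save('scene','sc2.png',(280,150,410,270),5)
o=readout.get_obs();print(o['tcp_pos'],o['orientation'],o['contact_force'],o['moment'],o['grip_width'])
E
```

```text
[ 0.49070422 -0.28550127  0.24277518] [ 4.56802584e-01  3.10799898e+00 -7.94871601e-05] [-0.05202981 -0.50893578  2.30226746] [0.01561914 0.01401107 0.0075576 ] 0.0170947113601938
```

View pics/sc2.png

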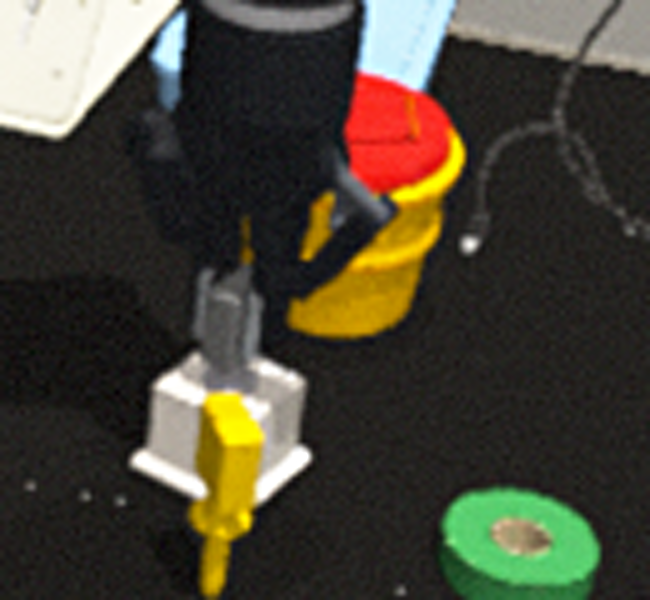

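The handle is held between the pads (228,320), width 17 mm, and the pin still stands in its stand. Now I lift.

Call:
apply_moves(
  deltas=[
    {"xyz":[0,0,0.006],"turn":0},
    {"xyz":[0,0,0.008],"turn":0},
    {"xyz":[0,0,0.012],"turn":0},
    {"xyz":[0,0,0.014],"turn":0},
    {"xyz":[0,0,0.016],"turn":0},
    {"xyz":[0,0,0.018],"turn":0},
    {"xyz":[0,0,0.02],"turn":0},
    {"xyz":[0,0,0.02],"turn":0},
    {"xyz":[0,0,0.01],"turn":0},
    {"xyz":[0,0,0],"turn":0},
  ],
)

```text
clock: 5.62
tcp_pos: [0.4911, -0.286, 0.3698]
orientation: [0.456, 3.103, -0.001]
contact_force: [-0.6, -0.0, -1.2]
grip_width: 0.0175
```

```bash
python3 - <<'E'
from h import *
save('scene','sc3.png',(270,90,400,270),4)
o=readout.get_obs();print(o['tcp_pos'],o['orientation'],o['contact_force'],o['moment'],o['grip_width'])
E
```

```text
[ 0.49078578 -0.2855727   0.36800034] [ 4.56233792e-01  3.10557938e+00 -3.40066246e-04] [ 0.40954203 -0.01415425 -0.85012124] [ 0.0547689  -0.00517292 -0.0527383 ] 0.017333452155995136
```

View pics/sc3.png

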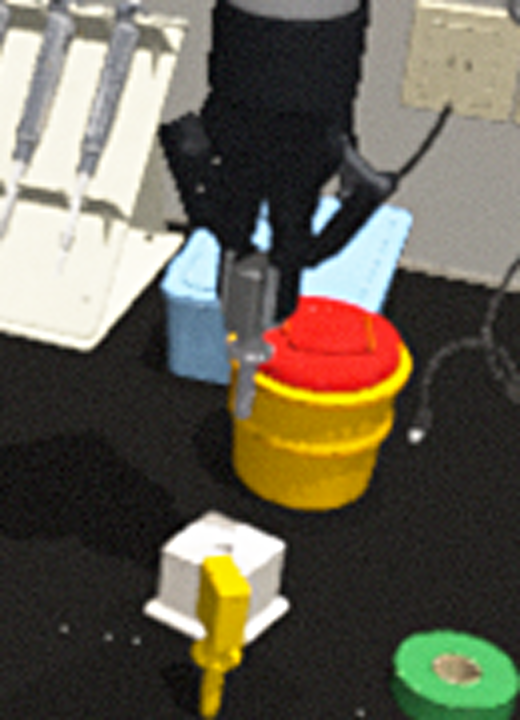

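Call:
apply_moves(
  deltas=[
    {"xyz":[0.003,0.016,0],"turn":0.027},
    {"xyz":[0.005,0.03,0],"turn":0.027},
    {"xyz":[0.006,0.034,0],"turn":0.027},
    {"xyz":[0.007,0.036,0],"turn":0.027},
    {"xyz":[0.007,0.036,0],"turn":0.027},
    {"xyz":[0.007,0.036,0],"turn":0.027},
    {"xyz":[0.007,0.036,0],"turn":0.027},
    {"xyz":[0.007,0.036,0],"turn":0.027},
    {"xyz":[0.007,0.036,0],"turn":0.027},
    {"xyz":[0.007,0.036,0],"turn":0.027},
    {"xyz":[0.006,0.034,0],"turn":0.027},
    {"xyz":[0.003,0.02,0],"turn":0.027},
  ],
)

```text
clock: 6.67
tcp_pos: [0.5619, 0.1061, 0.3651]
orientation: [0.063, -3.138, -0.002]
contact_force: [0.5, 0.7, -1.0]
grip_width: 0.0173
```

Call:
apply_moves(
  deltas=[
    {"xyz":[0.001,0.0175,-0.01],"turn":0.004},
    {"xyz":[0,0,-0.015],"turn":0},
    {"xyz":[0,0,-0.01],"turn":0},
    {"xyz":[0,0,0],"turn":0},
    {"xyz":[0,0,0],"turn":0},
    {"xyz":[0,0,0],"turn":0},
  ],
)

```text
clock: 7.17
tcp_pos: [0.5638, 0.1166, 0.3318]
orientation: [-0.053, 3.141, -0.001]
contact_force: [0.0, 0.2, -1.8]
grip_width: 0.0175
```

```bash
python3 - <<'E'
from h import *
save('scene','sc4.png',(130,70,280,220),4)
save('top','tp4.png',(150,120,250,220),6)
o=readout.get_obs();print(o['tcp_pos'],o['orientation'],o['contact_force'],o['moment'],o['grip_width'])
E
```

```text
[0.56396724 0.11712069 0.3324037 ] [-5.41487010e-02  3.14000536e+00  2.33621737e-04] [0.22150206 0.44226198 0.12752379] [0.01039316 0.04919674 0.03023046] 0.01786291548240555
```

View pics/sc4.png

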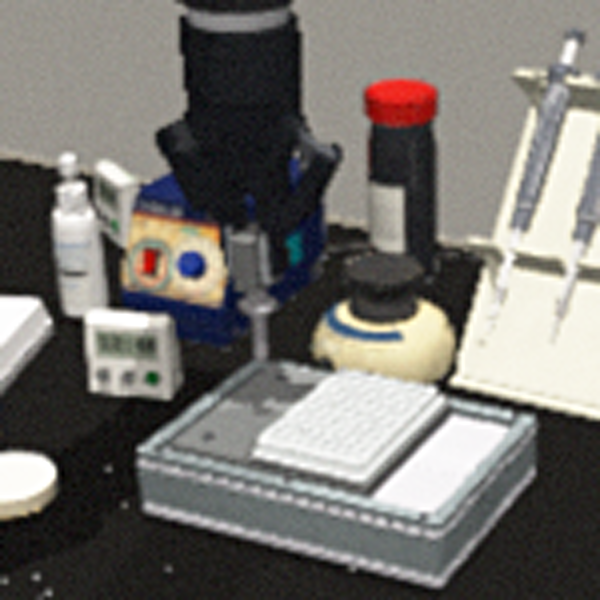

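View pics/tp4.png

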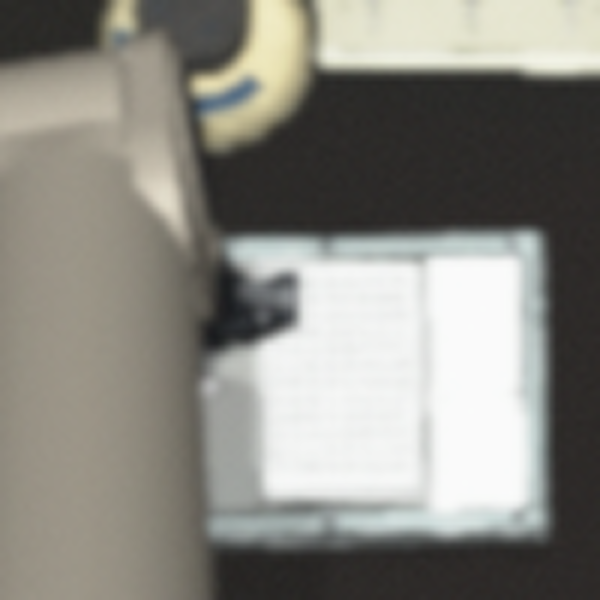

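```bash
python3 - <<'E'
from h import *
b=cv2.imread('pics/raw_sc4.png') if 0 else None
t=readout.get_obs()['tcp_pos'];print(t)
for h in (0,.042,.096): X=[t[0],t[1],t[2]-.235+h];print(proj('scene',X))
im=cv2.imread('pics/sc4.png');
c=im[200:420,180:340];cv2.imwrite('pics/z4.png',cv2.resize(c,None,fx=3.5,fy=3.5*.75,interpolation=cv2.INTER_CUBIC)) if 0 else cv2.imwrite('pics/z4.png',cv2.resize(c,None,fx=2.7,fy=2.7,interpolation=cv2.INTER_CUBIC))
E
```

```text
[0.56396724 0.11712069 0.3324037 ]
[194.1804449  159.67654097]
[193.2589291  145.72097287]
[192.02132658 126.978542  ]
```

View pics/z4.png

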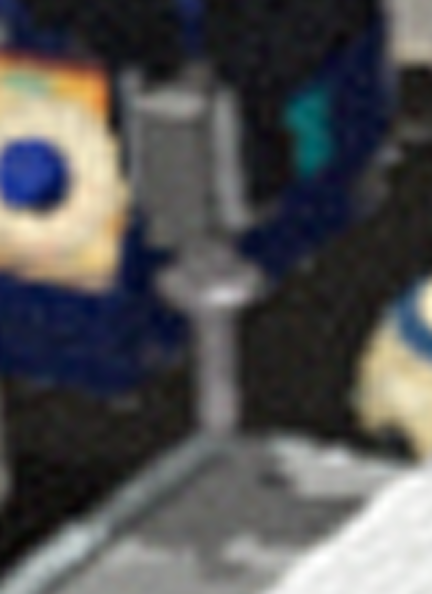

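The pin's tip is near (194.7,159.4) in the raw scene picture and the hole is just below it. The views differ by about 1 mm, and after correcting for that the target is (0.5638, 0.1181). I'll descend slowly from 6 mm above the slab.

Call:
apply_moves(
  deltas=[
    {"xyz":[0,0.001,-0.006],"turn":0},
    {"xyz":[0,0,-0.009],"turn":0},
    {"xyz":[0,0,-0.009],"turn":0},
    {"xyz":[0,0,-0.006],"turn":0},
    {"xyz":[0,0,-0.002],"turn":0},
    {"xyz":[0,0,0],"turn":0},
    {"xyz":[0,0,0],"turn":0},
  ],
)

```text
clock: 7.85
tcp_pos: [0.5637, 0.119, 0.2995]
orientation: [0.057, -3.141, 0.0]
contact_force: [0.2, 0.3, -0.7]
grip_width: 0.0169
```

Call:
apply_moves(
  deltas=[
    {"xyz":[0,0,-0.001],"turn":0},
    {"xyz":[0,0,-0.001],"turn":0},
    {"xyz":[0,0,-0.001],"turn":0},
    {"xyz":[0,0,-0.001],"turn":0},
    {"xyz":[0,0,-0.001],"turn":0},
    {"xyz":[0,0,-0.001],"turn":0},
    {"xyz":[0,0,-0.001],"turn":0},
    {"xyz":[0,0,-0.001],"turn":0},
  ],
)

```text
clock: 8.52
tcp_pos: [0.5637, 0.1191, 0.2916]
orientation: [-0.057, 3.141, 0.0]
contact_force: [0.9, -0.5, -1.1]
grip_width: 0.0172
```

Call:
apply_moves(
  deltas=[
    {"xyz":[0,0,-0.001],"turn":0},
    {"xyz":[0,0,-0.001],"turn":0},
    {"xyz":[0,0,-0.001],"turn":0},
  ],
)

```text
clock: 8.77
tcp_pos: [0.5636, 0.119, 0.2886]
orientation: [0.057, -3.141, -0.0]
contact_force: [-0.1, -0.7, -0.8]
grip_width: 0.0173
```

Tip is ~4.4 mm below the slab top with no force, so it is in the hole. I'll continue gently.

Call:
apply_moves(
  deltas=[
    {"xyz":[0,0,-0.001],"turn":0},
    {"xyz":[0,0,-0.001],"turn":0},
    {"xyz":[0,0,-0.001],"turn":0},
    {"xyz":[0,0,-0.001],"turn":0},
  ],
)

```text
clock: 9.1
tcp_pos: [0.5637, 0.1191, 0.2846]
orientation: [-0.057, 3.141, 0.0]
contact_force: [0.3, 0.6, -1.0]
grip_width: 0.0176
```

Call:
apply_moves(
  deltas=[
    {"xyz":[0,0,-0.001],"turn":0},
    {"xyz":[0,0,-0.001],"turn":0},
    {"xyz":[0,0,-0.001],"turn":0},
    {"xyz":[0,0,-0.001],"turn":0},
  ],
)

```text
clock: 9.43
tcp_pos: [0.5637, 0.119, 0.2806]
orientation: [-0.057, 3.141, 0.0]
contact_force: [-0.2, -0.6, -1.1]
grip_width: 0.0169
```

Call:
apply_moves(
  deltas=[
    {"xyz":[0,0,-0.001],"turn":0},
    {"xyz":[0,0,-0.001],"turn":0},
  ],
)

```text
clock: 9.6
tcp_pos: [0.5637, 0.1191, 0.2786]
orientation: [0.057, -3.141, -0.0]
contact_force: [-0.1, 0.4, -1.7]
grip_width: 0.0173
```

Call:
apply_moves(
  deltas=[
    {"xyz":[0,0,-0.001],"turn":0},
    {"xyz":[0,0,-0.0005],"turn":0},
  ],
)

```text
clock: 9.77
tcp_pos: [0.5636, 0.119, 0.277]
orientation: [0.057, -3.141, 0.0]
contact_force: [0.6, 0.3, -0.4]
grip_width: 0.0171
```

Call:
apply_moves(
  deltas=[
    {"xyz":[0,0,-0.0006],"turn":0},
  ],
)

```text
clock: 9.85
tcp_pos: [0.5637, 0.119, 0.2767]
orientation: [-0.057, 3.141, 0.0]
contact_force: [-0.8, 0.1, 5.3]
grip_width: 0.0172
```

Call:
apply_moves(
  deltas=[
    {"xyz":[0,0,-0.0006],"turn":0},
  ],
)

```text
clock: 9.93
tcp_pos: [0.5638, 0.119, 0.2766]
orientation: [-0.057, 3.141, 0.0]
contact_force: [-3.4, 0.2, 9.0]
grip_width: 0.0171
```

Contact with the bar at TCP z = 0.2767 with about 9 N. Next I drag the sled towards −x of the base, which is world −y.

Call:
apply_moves(
  deltas=[
    {"xyz":[0,-0.001,0.0002],"turn":0},
    {"xyz":[0,-0.001,0],"turn":0},
    {"xyz":[0,-0.001,0],"turn":0},
    {"xyz":[0,-0.001,0],"turn":0},
  ],
)

```text
clock: 10.27
tcp_pos: [0.5639, 0.1165, 0.2767]
orientation: [-0.059, 3.14, 0.004]
contact_force: [0.1, 4.8, 3.4]
grip_width: 0.0173
```

Call:
apply_moves(
  deltas=[
    {"xyz":[0.0001,-0.001,0],"turn":0},
    {"xyz":[0,-0.001,0],"turn":0},
    {"xyz":[0,-0.001,0],"turn":0},
    {"xyz":[0,-0.001,0],"turn":0},
  ],
)

```text
clock: 10.6
tcp_pos: [0.5641, 0.1123, 0.2767]
orientation: [-0.058, 3.139, 0.003]
contact_force: [-0.9, 6.0, 3.2]
grip_width: 0.0176
```

Call:
apply_moves(
  deltas=[
    {"xyz":[0.0001,-0.001,-0.0004],"turn":0},
    {"xyz":[0,-0.001,0],"turn":0},
    {"xyz":[0,-0.001,0],"turn":0},
  ],
)

```text
clock: 10.85
tcp_pos: [0.5643, 0.11, 0.2767]
orientation: [-0.059, 3.139, 0.005]
contact_force: [0.5, 7.2, 5.5]
grip_width: 0.0172
```

Call:
apply_moves(
  deltas=[
    {"xyz":[0.0001,-0.001,0],"turn":0},
    {"xyz":[0,-0.001,0],"turn":0},
  ],
)

```text
clock: 11.02
tcp_pos: [0.5645, 0.1078, 0.2767]
orientation: [-0.059, 3.139, 0.004]
contact_force: [-0.2, 6.9, 5.0]
grip_width: 0.0172
```

Call:
apply_moves(
  deltas=[
    {"xyz":[0.0001,-0.001,0],"turn":0},
    {"xyz":[0,-0.001,0],"turn":0},
  ],
)

```text
clock: 11.18
tcp_pos: [0.5646, 0.1058, 0.2767]
orientation: [-0.059, 3.139, 0.005]
contact_force: [-1.0, 6.8, 6.6]
grip_width: 0.0172
```

Call:
apply_moves(
  deltas=[
    {"xyz":[0.0001,-0.001,0],"turn":0},
    {"xyz":[0,-0.001,0],"turn":0},
  ],
)

```text
clock: 11.35
tcp_pos: [0.5647, 0.1038, 0.2767]
orientation: [-0.059, 3.139, 0.004]
contact_force: [-0.8, 7.0, 5.2]
grip_width: 0.0173
```

Call:
apply_moves(
  deltas=[
    {"xyz":[0.0001,-0.001,0],"turn":0},
    {"xyz":[0,-0.001,0],"turn":0},
  ],
)

```text
clock: 11.52
tcp_pos: [0.5648, 0.1018, 0.2767]
orientation: [-0.059, 3.139, 0.004]
contact_force: [0.1, 6.0, 5.6]
grip_width: 0.0173
```

Call:
apply_moves(
  deltas=[
    {"xyz":[0.0001,-0.001,0],"turn":0},
    {"xyz":[0,-0.001,0],"turn":0},
  ],
)

```text
clock: 11.68
tcp_pos: [0.5649, 0.0998, 0.2766]
orientation: [-0.059, 3.139, 0.004]
contact_force: [-0.4, 5.6, 5.6]
grip_width: 0.017
```

Call:
apply_moves(
  deltas=[
    {"xyz":[0.0001,-0.001,0],"turn":0},
    {"xyz":[0,-0.001,0],"turn":0},
  ],
)

```text
clock: 11.85
tcp_pos: [0.565, 0.0978, 0.2766]
orientation: [-0.059, 3.139, 0.004]
contact_force: [-0.9, 5.9, 5.6]
grip_width: 0.0173
```

Call:
apply_moves(
  deltas=[
    {"xyz":[0.0001,-0.001,0],"turn":0},
    {"xyz":[0,-0.001,0],"turn":0},
  ],
)

```text
clock: 12.02
tcp_pos: [0.5651, 0.0956, 0.2765]
orientation: [-0.059, 3.139, 0.004]
contact_force: [0.4, 4.7, 3.2]
grip_width: 0.0172
```

Call:
apply_moves(
  deltas=[
    {"xyz":[0,-0.001,0],"turn":0},
  ],
)

```text
clock: 12.1
tcp_pos: [0.565, 0.0941, 0.2763]
orientation: [-0.059, 3.139, 0.002]
contact_force: [1.1, 3.7, 1.9]
grip_width: 0.017
```

Call:
apply_moves(
  deltas=[
    {"xyz":[0.0001,-0.001,0],"turn":0},
    {"xyz":[0,-0.0005,0],"turn":0},
  ],
)

```text
clock: 12.27
tcp_pos: [0.5648, 0.0916, 0.2758]
orientation: [-0.057, 3.141, 0.0]
contact_force: [1.0, 3.8, 2.3]
grip_width: 0.0172
```

Call:
apply_moves(
  deltas=[
    {"xyz":[0,0,-0.0005],"turn":0},
    {"xyz":[0,0,-0.0005],"turn":0},
  ],
)

```text
clock: 12.43
tcp_pos: [0.5647, 0.0915, 0.2747]
orientation: [-0.057, 3.141, -0.0]
contact_force: [-0.0, 3.3, 1.0]
grip_width: 0.017
```

The pin is dropping in: z is 2 mm below bar level with no vertical force. I'll go on down at 12 mm/s and watch the forces.

Call:
apply_moves(
  deltas=[
    {"xyz":[0,0,-0.001],"turn":0},
    {"xyz":[0,0,-0.001],"turn":0},
  ],
)

```text
clock: 12.6
tcp_pos: [0.5647, 0.0915, 0.2727]
orientation: [-0.057, 3.141, -0.0]
contact_force: [0.7, 3.4, 0.8]
grip_width: 0.0173
```

Call:
apply_moves(
  deltas=[
    {"xyz":[0,0,-0.001],"turn":0},
    {"xyz":[0,0,-0.0005],"turn":0},
  ],
)

```text
clock: 12.77
tcp_pos: [0.5647, 0.0915, 0.2711]
orientation: [0.057, -3.141, 0.0]
contact_force: [1.6, 4.5, 1.2]
grip_width: 0.0173
```

Call:
apply_moves(
  deltas=[
    {"xyz":[0,0,-0.001],"turn":0},
    {"xyz":[0,0,-0.001],"turn":0},
    {"xyz":[0,0,-0.001],"turn":0},
  ],
)

```text
clock: 13.02
tcp_pos: [0.5647, 0.0915, 0.2682]
orientation: [-0.057, 3.141, -0.0]
contact_force: [0.9, 3.4, 1.2]
grip_width: 0.0174
```

Call:
apply_moves(
  deltas=[
    {"xyz":[0,0,-0.001],"turn":0},
    {"xyz":[0,0,-0.001],"turn":0},
    {"xyz":[0,0,-0.001],"turn":0},
  ],
)

```text
clock: 13.27
tcp_pos: [0.5647, 0.0915, 0.2652]
orientation: [-0.057, 3.141, 0.0]
contact_force: [0.5, 3.8, 0.0]
grip_width: 0.0173
```

Call:
apply_moves(
  deltas=[
    {"xyz":[0,0,-0.001],"turn":0},
    {"xyz":[0,0,-0.001],"turn":0},
    {"xyz":[0,0,-0.001],"turn":0},
  ],
)

```text
clock: 13.52
tcp_pos: [0.5646, 0.0915, 0.2622]
orientation: [0.057, -3.141, 0.0]
contact_force: [0.7, 3.7, 1.0]
grip_width: 0.0171
```

Call:
apply_moves(
  deltas=[
    {"xyz":[0,0,-0.001],"turn":0},
    {"xyz":[0,0,-0.001],"turn":0},
    {"xyz":[0,0,-0.001],"turn":0},
  ],
)

```text
clock: 13.77
tcp_pos: [0.5646, 0.0915, 0.2592]
orientation: [0.057, -3.141, 0.0]
contact_force: [0.2, 3.2, 1.0]
grip_width: 0.0171
```

Call:
apply_moves(
  deltas=[
    {"xyz":[0,0,-0.001],"turn":0},
    {"xyz":[0,0,-0.001],"turn":0},
    {"xyz":[0,0,-0.001],"turn":0},
  ],
)

```text
clock: 14.02
tcp_pos: [0.5646, 0.0915, 0.2562]
orientation: [0.057, -3.141, -0.0]
contact_force: [0.5, 2.7, 0.8]
grip_width: 0.0173
```

Call:
apply_moves(
  deltas=[
    {"xyz":[0,0,-0.001],"turn":0},
    {"xyz":[0,0,-0.001],"turn":0},
    {"xyz":[0,0,-0.001],"turn":0},
  ],
)

```text
clock: 14.27
tcp_pos: [0.5646, 0.0916, 0.2532]
orientation: [0.057, -3.141, -0.0]
contact_force: [0.2, 3.6, 1.7]
grip_width: 0.017
```

Call:
apply_moves(
  deltas=[
    {"xyz":[0,0,-0.0007],"turn":0},
  ],
)

```text
clock: 14.35
tcp_pos: [0.5647, 0.0915, 0.2527]
orientation: [0.057, -3.141, -0.0]
contact_force: [-2.0, 3.2, 10.8]
grip_width: 0.0172
```

The collar seated at 0.2527, exactly 24 mm below bar level. I'll settle, then open the gripper.

Call:
apply_moves(
  deltas=[
    {"xyz":[0,0,-0.0003],"turn":0},
    {"xyz":[0,0,0],"turn":0},
    {"xyz":[0,0,0.0006],"turn":0},
    {"xyz":[0,0,0],"turn":0},
  ],
)

```text
clock: 14.68
tcp_pos: [0.5645, 0.0914, 0.2528]
orientation: [0.057, -3.141, 0.0]
contact_force: [-0.0, 1.9, 1.5]
grip_width: 0.0176
```

Call:
apply_moves(
  deltas=[
    {"xyz":[0,0,0],"turn":0},
    {"xyz":[0,0,0],"turn":0},
    {"xyz":[0,0,0],"turn":0},
    {"xyz":[0,0,0],"turn":0},
    {"xyz":[0,0,0],"turn":0},
    {"xyz":[0,0,0],"turn":0},
    {"xyz":[0,0,0],"turn":0},
  ],
  claw=-0.2,
)

```text
clock: 15.27
tcp_pos: [0.5646, 0.0915, 0.2529]
orientation: [0.057, -3.141, 0.0]
contact_force: [0.3, -0.2, 0.1]
grip_width: 0.0514
```

Call:
apply_moves(
  deltas=[
    {"xyz":[0,0,0.004],"turn":0},
    {"xyz":[0,0,0.01],"turn":0},
    {"xyz":[0,0,0.018],"turn":0},
    {"xyz":[0,0,0.025],"turn":0},
    {"xyz":[0,0,0.03],"turn":0},
    {"xyz":[0,0,0.03],"turn":0},
    {"xyz":[0,0,0.02],"turn":0},
    {"xyz":[0,0,0],"turn":0},
    {"xyz":[0,0,0],"turn":0},
  ],
)

```text
clock: 16.02
tcp_pos: [0.5649, 0.0915, 0.3919]
orientation: [-0.057, 3.138, 0.002]
contact_force: [-0.6, -0.2, -0.7]
grip_width: 0.0511
```

```bash
python3 - <<'E'
from h import *
save('scene','sc5.png',(130,90,290,230),5)
save('top','tp5.png',(100,120,400,260),2.6)
o=readout.get_obs();print(o['clock'],o['tcp_pos'],o['contact_force'],o['grip_width'])
E
```

```text
16.1167 [0.56418332 0.09153096 0.38948511] [-0.40947547 -0.63170744 -0.63969044] 0.05126645828362775
```

View pics/sc5.png

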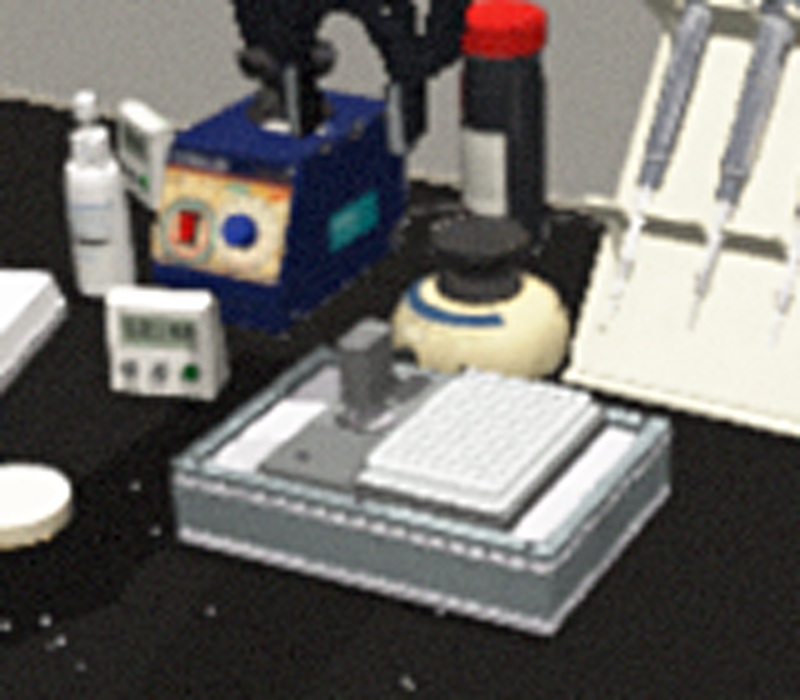

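View pics/tp5.png

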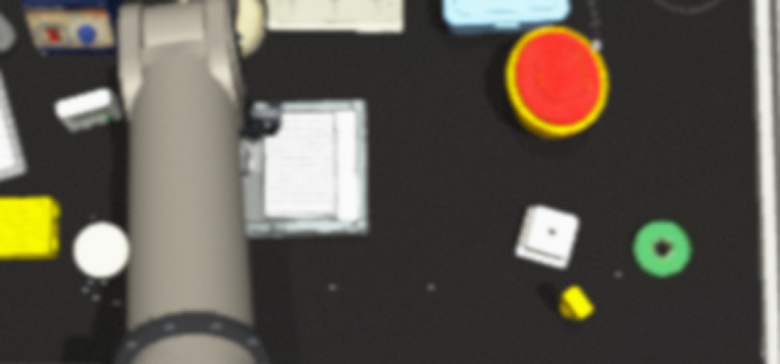

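The pin stands upright with its collar on the sled (365,410 in the scene picture), the sled lies flat between its rails, and the gripper is clear above. In the top picture the petri dish, tape, decoy and empty stand are in their places. I'm handing in.

```bash
python3 -c "
from bench import r,readout
r.hand_in(); print(readout.get_obs()['clock'])"
```

```text
the job is handed in; nothing more can be done
the job is handed in; nothing more can be done
```

The pin is in and fully home: its collar is flush on the sled, and I let go and handed the job in at about 16 s.

- **What I did:** I took the grey pin from its stand and put it through the sled hole without touching the edge. It met the slot bar at about 9 N. I then dragged the sled about 27 mm towards the well plate with 3–7 N down and at most about 7 N sideways. There the pin dropped into the hidden hole, and I pushed it down at about 12 mm/s.
- **Seating check:** The collar met the sled at TCP z = 0.2527, exactly 24 mm below the bar-contact height, with 10.8 N read at contact.
- **Last pictures:** The pin stands upright and the sled lies flat between its rails. The gripper is open and about 137 mm above where it let go. The petri dish, tape, yellow decoy and stand look undisturbed by eye; I did not measure their positions again.
- **Disagreement between views:** The two cameras differed by about 2 mm on where the hole and the pin were. I used a corrected average, and the pin went in at the first try.

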